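Change the dispensing spout over to the full drum

TASK

The drum on the valve with the red lever has run dry: gently push the red lever round with a finger until that valve is fully shut, and only then push the blue lever round until its valve is fully open, so that the two drums are never open to each other. Do not grip or force the levers, leave the yellow valve shut, and do not shift, lift or knock the bottles, jar and tin standing around.

Things in the scene. Friction and masses are not known exactly. Their poses are not given: they have to be found in the camera images.
- station: fixed steel dispensing station: drip tray 300 x 520 mm (rim 20 mm high); 170 mm above the counter a header pipe with a push-tap spout (black button, no part of the job) on the robot's side, and three level branch pipes 160 mm apart, each with a ball valve. Origin on the counter under the middle valve; x along the branches, away from spout and robot, y to the left, z up. Yaw up to 0.25 rad
- red_valve: brass quarter-turn ball valve whose lever has a red sleeve (open at the start; its drum is dry). The three valves are alike but for the sleeve's colour and sit in any order in the three branches. Origin on the pipe axis under the stem, 170 mm above the counter; x, y, z as the station's
- red_pivot (a point): point on the vertical stem axis about which the red lever turns, at the mid height of the sleeve (44 mm above the pipe axis, 214 mm above the counter)
- red_sleeve (a point): centre of the red plastic sleeve, 78 mm from the stem axis. The sleeve is 72 mm long along the lever (from 42 to 114 mm from the axis), 22 mm wide and 11 mm thick, lying level with 22 mm or more of free height below it
- red_lever (a joint): red lever, rad: 0 = shut (stop), lever square to its pipe, along the station's +y (left); 1.571 = fully open (stop), in line with the pipe, along the station's -x (to the robot). Grows anticlockwise seen from above. Takes 5 to 7 N across the sleeve to turn and stays where left. Over 40 N from the fingers (forced on its stop, pressed down, pinched) damages it
- blue_valve: brass quarter-turn ball valve whose lever has a blue sleeve (shut at the start; its drum is full). The three valves are alike but for the sleeve's colour and sit in any order in the three branches. Origin on the pipe axis under the stem, 170 mm above the counter; x, y, z as the station's
- blue_pivot (a point): point on the vertical stem axis about which the blue lever turns, at the mid height of the sleeve (44 mm above the pipe axis, 214 mm above the counter)
- blue_sleeve (a point): centre of the blue plastic sleeve, 78 mm from the stem axis. The sleeve is 72 mm long along the lever (from 42 to 114 mm from the axis), 22 mm wide and 11 mm thick, lying level with 22 mm or more of free height below it
- blue_lever (a joint): blue lever, rad: 0 = shut (stop), lever square to its pipe, along the station's +y (left); 1.571 = fully open (stop), in line with the pipe, along the station's -x (to the robot). Grows anticlockwise seen from above. Takes 5 to 7 N across the sleeve to turn and stays where left. Over 40 N from the fingers (forced on its stop, pressed down, pinched) damages it
- yellow_valve: brass quarter-turn ball valve whose lever has a yellow sleeve (shut, and to be left alone). The three valves are alike but for the sleeve's colour and sit in any order in the three branches. Origin on the pipe axis under the stem, 170 mm above the counter; x, y, z as the station's
- yellow_pivot (a point): point on the vertical stem axis about which the yellow lever turns, at the mid height of the sleeve (44 mm above the pipe axis, 214 mm above the counter)
- yellow_sleeve (a point): centre of the yellow plastic sleeve, 78 mm from the stem axis. The sleeve is 72 mm long along the lever (from 42 to 114 mm from the axis), 22 mm wide and 11 mm thick, lying level with 22 mm or more of free height below it
- yellow_lever (a joint): yellow lever, rad: 0 = shut (stop), lever square to its pipe, along the station's +y (left); 1.571 = fully open (stop), in line with the pipe, along the station's -x (to the robot). Grows anticlockwise seen from above. Takes 5 to 7 N across the sleeve to turn and stays where left. Over 40 N from the fingers (forced on its stop, pressed down, pinched) damages it
- fill_bottle_mid (a point): centre, half-way up, of the open amber glass bottle, 60 mm across and 108 mm tall, on the drip tray under the spout (its mouth some 20 mm below it). Stays where it is
- stock_bottle_mid (a point): centre, half-way up, of the capped amber glass bottle, 64 mm across and 150 mm tall, on the counter to the left of the drip tray. Stays where it is
- jar_mid (a point): centre, half-way up, of the white jar with a copper lid, 70 mm across and 100 mm tall, on the counter left of the drip tray, nearer the robot. Stays where it is
- tin_mid (a point): centre, half-way up, of the blue-labelled tin, 66 mm across and 75 mm tall, on the counter to the right of the drip tray. Stays where it is

How it is judged:
On the way, in this order (a step that is already met when the one before it is completed fails the run):
1. the red valve is fully shut while the blue one is still shut (value of joint red_lever below 0.15 rad and value of joint blue_lever below 0.3 rad), for 0.2 s.
2. the blue valve is fully open, with the red one shut (value of joint blue_lever above 1.42 rad and value of joint red_lever below 0.15 rad), for 0.2 s.
At the end, for the whole second after the job is handed in: red lever within 0.15 rad of shut, blue lever within 0.15 rad of fully open, yellow lever within 0.2 rad of shut, levers at rest, and the bottles, jar and tin within 20 mm of where they stood (all of step 2 and value of joint yellow_lever below 0.2 rad and velocity of joint red_lever between -0.05 and 0.05 rad/s and velocity of joint blue_lever between -0.05 and 0.05 rad/s and distance of each of fill_bottle_mid, stock_bottle_mid, jar_mid, tin_mid from where it was at the start of the episode below 0.02 m); the robot touches nothing.
It fails at once if the red and the blue valve are both open by more than 0.3 rad (value of joint each of red_lever, blue_lever above 0.3 rad).
It fails at once if the yellow valve is opened by more than 0.2 rad (value of joint yellow_lever above 0.2 rad).
It fails at once if a lever is pinched or forced (more than 40 N from the fingers or arm on a valve) (contact force between any of the fingers, the arm and red_valve above 40 N or contact force between any of the fingers, the arm and blue_valve above 40 N or contact force between any of the fingers, the arm and yellow_valve above 40 N).
It fails at once if a bottle, the jar or the tin is shifted, lifted or tipped (its middle moves more than 20 mm) (distance of any of fill_bottle_mid, stock_bottle_mid, jar_mid, tin_mid from where it was at the start of the episode above 0.02 m).
It also fails if it takes over 56 s, if anything falls off the work surface, if the arm or the gripper's body presses on something with over 40 N, if the wrist force passes 120 N, or if a joint passes its speed limit or range.

ROBOT

A 7-joint arm with a two-finger parallel gripper is mounted at the origin on the work surface. World frame = base frame: x ahead of the robot, y to its left, z up, the work surface at z = 0. Lengths are in m, angles in rad, forces in N, time in s.
With the tool pointing down it reaches from about 0.35 to 0.9 m from the base axis. Payload 8.1 kg.
Tool frame: the origin (TCP) lies on the centre line of the jaws, within the pads' length; the fingertips stand 17 mm ahead of it and the grasp point (between the pads) lies 2 mm behind it; z points along the fingers, y is the direction in which the jaws open and shut (so a half turn about z gives the same grasp; the last joint's range is limited). The gripper opens to 92 mm and grips with 3 to 60 N. Pads are 19 mm wide; open, the fingers measure 130 mm over their backs; the gripper's body (75 mm by 190 mm) begins 47 mm behind the grasp point.
Start: joints at [-1.28, 0.434, 0.025, 1.573, -0.012, 1.134, -0.075], TCP at [0.24, 0.577, 0.244] pointing down, gripper open.
Joint ranges: [-2.62, 2.62], [-0.44, 2.09], [-1.27, 1.32], [0.08, 2.57], [-1.32, 4.46], [0.12, 2], [-2.74, 2.74]. Speed limits (rad/s): [2.22, 2.22, 3.01, 3.01, 3.14, 3.14, 3.14].

INTERFACE

Orientations are given as a rotation vector (axis times angle).
In Python, from cell import arm gives the robot as it stands.
- The arm moves only by the shell command python3 -m creep 'ROWS' [FORCE]. ROWS is JSON, a list that holds one entry, the list of rows, each a list of 7 numbers: the shift along the world's x, y, z in cm, then the turn, a rotation vector about the world's x, y, z in degrees, then the opening, from -1 (shut) to 1 (fully open), so that 0 is half open. In form: [[[tx, ty, tz, ax, ay, az, jaw], ...]]. A call has 1 to 5 rows; each row is the pose to reach, as a shift and turn from the pose commanded when the call began; what a row does not reach only later rows make up. A row lasts 1/10 s, in which the tool goes at most 50 mm and 8.59 degrees, less where a joint would pass 70% of its speed; a pose out of reach is approached as far as the arm can. A call with a gripper value outside its range is refused whole. The fingers move at their own pace and stop on an object; FORCE is the grip in N (left out, the last holds). Time passes only in rows, so rows that repeat a pose let the fingers close. It gives the time, the measured TCP pose, the force and the opening at its end, in the units of the state.
- arm.observe(): the state, without advancing time (a new reading comes with each control period).
- arm.get_image(name): name is "scene" or "top"; returns the picture (420x560x3 uint8, red, green, blue); there is no depth.
- arm.camera_model(name): a dict with "vfov" (degrees; the focal length in pixels is half the picture's height over the tangent of half this angle, whatever the lens; pixels are square), "cx", "cy" (the principal point, pixels), "k1" (the pictures are not rectified: a ray, as slopes to the right and down, at radius r is drawn at 1 + k1 r^2 times it, then the intrinsics apply), "cam_to_world" (4x4, takes a point from camera to world coordinates). Camera axes: x right, y down, z forward; pixel columns grow to the right and rows downward; lengths in m; the calibration is good to about 2 mm. A picture is of the moment at which its call begins. camera_model takes no time and is no camera call.
- arm.sign_off(): hands the job in, once; it reports no verdict.
The state is a dict: "clock": time; "joints": joint angles; "dq": joint speeds; "joint_efforts": joint torques, N m; "position": TCP position; "ee_rot": TCP orientation; "force": force on the tool from outside, world axes, zero at the start; "ft_torque": the same for the moment, N m; "width": opening from 0.0 (shut) to 1.0 (fully open).
Only numpy, scipy, OpenCV 4.12 (cv2) and the standard library are available. Lean on these libraries where they do the work, as an engineer would, in place of code of your own. Each camera call takes 0.05 s, during which the arm holds its last target.

## Working session

There is one attempt and no reset: what is moved stays moved. The work goes in short steps, Python scripts to look and compute and a shell command to move; the robot and the scene stay as the last step left them, time stands still between calls to the robot, and variables do not carry over. Pictures are saved under pics/ and viewed, and the job is handed in when it is done.

```bash
mkdir -p pics; ls
python3 - <<'E'
from cell import arm
import cv2
print(arm.observe())
for n in("scene","top"):
    print(n,arm.camera_model(n))
    cv2.imwrite(f"pics/{n}0.png",arm.get_image(n)[:,:,::-1])
E
```

```text
pics
{'clock': 0.0, 'joints': array([-1.2795848 ,  0.43524164,  0.02500723,  1.5741382 , -0.01160381,
        1.13397059, -0.07511213]), 'dq': array([-0.00090738, -0.00088668,  0.00134647,  0.00153553, -0.00041619,
       -0.0016454 ,  0.00117895]), 'joint_efforts': array([-2.75821858e-04, -6.67837715e+01,  9.85347815e-01, -3.14459610e+01,
       -6.02701795e-02,  4.30687715e-02,  1.81252694e-04]), 'position': array([0.23969742, 0.57666987, 0.24291785]), 'ee_rot': array([-6.14753889e-01, -3.08069360e+00,  2.52047771e-03]), 'force': array([-1.0697536 , -0.16261685, -0.19065479]), 'ft_torque': array([-0.01587605, -0.01508971,  0.03565159]), 'width': 0.9978485088322849}
scene {'vfov': 48.733554628379515, 'cx': 283.97579415471955, 'cy': 209.45160544133932, 'k1': -0.0815446678508914, 'cam_to_world': array([[ 0.71887206,  0.54270308, -0.43439191,  1.10186173],
       [ 0.6949495 , -0.5463526 ,  0.46748693, -0.64434863],
       [ 0.01637545, -0.63794373, -0.76990885,  1.14817665],
       [ 0.        ,  0.        ,  0.        ,  1.        ]])}
top {'vfov': 56.99839394074815, 'cx': 282.1510232110287, 'cy': 209.34931057974333, 'k1': -0.019266217673884835, 'cam_to_world': array([[-1.92905908e-02, -9.86908242e-01,  1.60124932e-01,
         3.57100166e-01],
       [-9.99809764e-01,  1.95032639e-02, -2.43492146e-04,
        -1.93894001e-02],
       [-2.88265441e-03, -1.60099168e-01, -9.87096726e-01,
         1.09583302e+00],
       [ 0.00000000e+00,  0.00000000e+00,  0.00000000e+00,
         1.00000000e+00]])}
```

View pics/scene0.png

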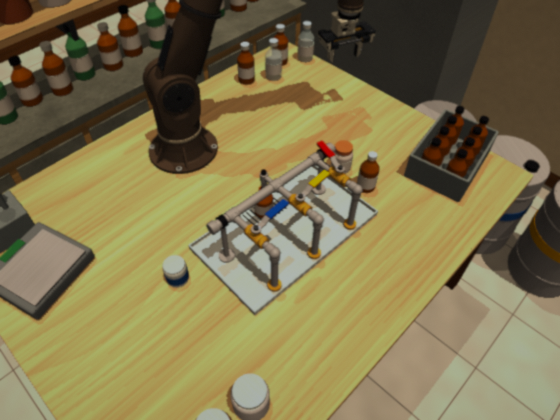

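View pics/top0.png

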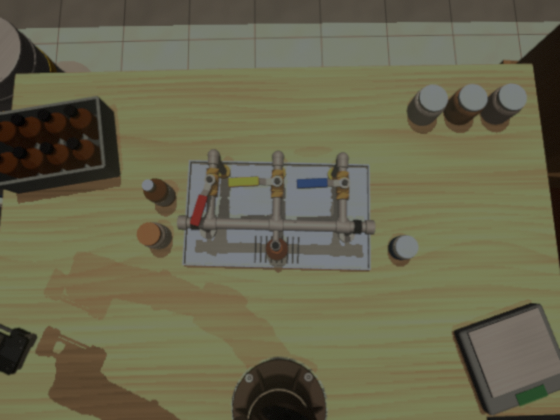

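The top view shows red on the left branch (sleeve ~(199,210)), yellow in the middle (~(243,182)) and blue on the right (~(312,183)). Next I measure them.

```bash
cat > h.py <<'E'
import numpy as np, cv2
from cell import arm
def ray(n,uv):
    m=arm.camera_model(n); f=210/np.tan(np.radians(m['vfov']/2))
    K=np.array([[f,0,m['cx']],[0,f,m['cy']],[0,0,1]])
    p=cv2.undistortPoints(np.array(uv,float).reshape(-1,1,2),K,np.array([m['k1'],0,0,0.]))[:,0]
    T=np.array(m['cam_to_world'])
    return T[:3,3],np.c_[p,np.ones(len(p))]@T[:3,:3].T
def plane(n,uv,z):
    o,d=ray(n,uv); return o+d*((z-o[2])/d[:,2])[:,None]
R={'red':[((0,150,70),(6,255,255)),((174,150,70),(180,255,255))],'yellow':[((24,170,70),(33,255,255))],'blue':[((105,150,50),(125,255,255))]}
ROI={'top':(190,150,170,90),'scene':(250,135,110,95)}
def sleeves(n,img,z=0.2195):
    hsv=cv2.cvtColor(img,cv2.COLOR_RGB2HSV); out={}
    x,y,w,h=ROI[n]; roi=np.zeros(hsv.shape[:2],np.uint8); roi[y:y+h,x:x+w]=255
    if n=='top': roi[:,:180]=0
    for c,rs in R.items():
        mk=roi*0
        for a,b in rs: mk|=cv2.inRange(hsv,a,b)
        mk&=roi
        k,l,st,ce=cv2.connectedComponentsWithStats(mk)
        if k<2: continue
        i=1+np.argmax(st[1:,4]); v,u=np.nonzero(l==i)
        P=plane(n,np.c_[u,v],z)[:,:2]; m=P.mean(0); w_,V=np.linalg.eigh(np.cov((P-m).T))
        rect=cv2.minAreaRect((P*1000).astype(np.float32))
        out[c]=(m,V[:,1],len(u),rect,ce[i]); print(n,c,'n',len(u),'px',ce[i].round(1),'xy',m.round(4),'dir deg',np.degrees(np.arctan2(V[1,1],V[0,1])).round(1),'size',np.round(rect[1],0))
    return out
E
python3 - <<'E'
from h import *
for n in('top','scene'):
    img=cv2.imread(f'pics/{n}0.png')[:,:,::-1].copy(); sleeves(n,img)
    x,y,w,h=ROI[n]
    cv2.imwrite(f'pics/{n}0z.png',cv2.resize(cv2.convertScaleAbs(img[y-10:y+h+30,x-50 if n=='top' else x-30:x+w+30,::-1],alpha=1.6),None,fx=3,fy=3,interpolation=cv2.INTER_CUBIC))
E
```

```text
top red n 232 px [198.1 210.5] xy [0.5005 0.1734] dir deg 163.3 size [19. 69.]
scene red n 137 px [325.7 149. ] xy [0.5046 0.171 ] dir deg 163.6 size [27. 70.]
scene yellow n 147 px [318.9 177.6] xy [0.5669 0.0699] dir deg 93.5 size [23. 71.]
scene blue n 167 px [276.5 208.3] xy [ 0.5614 -0.0913] dir deg 91.5 size [22. 69.]
```

View pics/top0z.png

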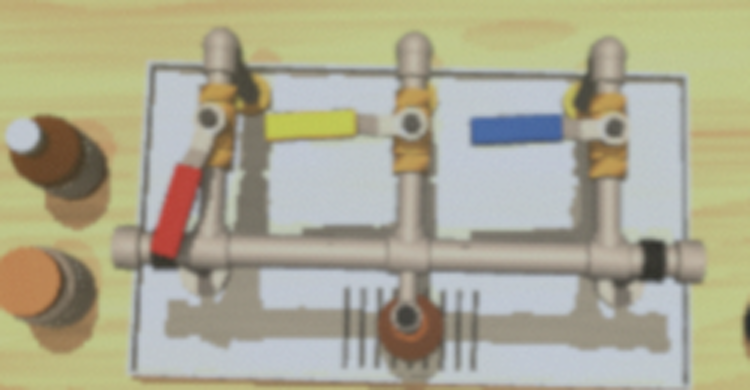

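View pics/scene0z.png

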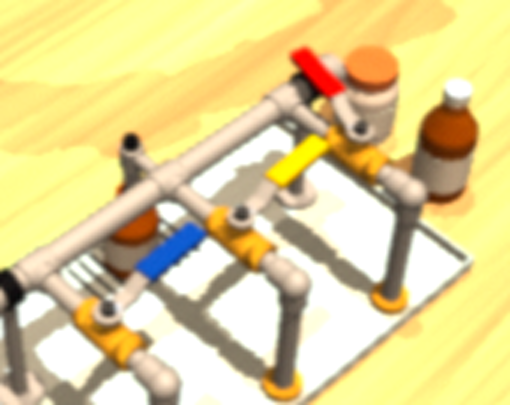

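Run:
```python
from h import *
import h
im=cv2.imread('pics/top0.png'); hsv=cv2.cvtColor(im,cv2.COLOR_BGR2HSV)
for p in[(243,182),(240,183),(312,183),(308,184),(199,210)]: print(p,hsv[p[1],p[0]])
h.ROI['top']=(180,150,180,90)
h.R['yellow']=[((22,150,70),(34,255,255))]; h.R['blue']=[((105,110,30),(125,255,255))]
T=sleeves('top',im[:,:,::-1].copy())
S=sleeves('scene',cv2.imread('pics/scene0.png')[:,:,::-1].copy())
# header pipe ends and pivots clicked in zoom (3x, origin (140,140)) 
piv={'red':(208,119),'yellow':(411,124),'blue':(614,128)}
for c,(a,b) in piv.items():print(c,plane('top',[(140+a/3-.33,140+b/3-.33)],.225)[0].round(4))
pz={'red':(361,129),'yellow':(242,214),'blue':(108,309)}
for c,(a,b) in pz.items():print(c,plane('scene',[(220+a/3-.33,125+b/3-.33)],.225)[0].round(4))
for c in T:
  for s in(T,S): 
    if c in s:
      d=s[c][1]; d=d*np.sign(d[1]); print(c,'pivot from sleeve',(s[c][0]-.078*d).round(4))
```

```text
(243, 182) [ 32 146 124]
(240, 183) [ 32 145 123]
(312, 183) [109 138 100]
(308, 184) [109 136 101]
(199, 210) [  3 177 115]
top red n 232 px [198.1 210.5] xy [0.5005 0.1734] dir deg 163.3 size [19. 69.]
top blue n 208 px [312.  182.6] xy [ 0.5609 -0.09  ] dir deg 91.8 size [65. 17.]
scene red n 137 px [325.7 149. ] xy [0.5046 0.171 ] dir deg 163.6 size [27. 70.]
scene yellow n 166 px [319.1 177.7] xy [0.5676 0.0701] dir deg 92.9 size [25. 73.]
scene blue n 187 px [276.5 208.3] xy [ 0.5613 -0.0913] dir deg 92.2 size [23. 71.]
red [0.572  0.1482 0.225 ]
yellow [ 0.5649 -0.0082  0.225 ]
blue [ 0.5587 -0.1643  0.225 ]
red [0.5867 0.1367 0.225 ]
yellow [ 0.5796 -0.0199  0.225 ]
blue [ 0.5719 -0.1763  0.225 ]
red pivot from sleeve [0.5752 0.151 ]
red pivot from sleeve [0.5794 0.1489]
blue pivot from sleeve [ 0.5633 -0.168 ]
blue pivot from sleeve [ 0.5643 -0.1692]
```

Checks: the pivots are about 160 mm apart on a line at 87.6°, so the station yaw is about −0.04 rad. Red stands near 1.32 rad and blue near 0.07. The pivots are red ≈ (0.577, 0.151) and blue ≈ (0.564, −0.169). I'll approach high with the fingers shut.

```bash
python3 -m creep '[[[0,0,3,0,0,0,-1],[1,-1.5,5.7,0,0,-5,-1],[2.6,-4.4,5.7,0,0,-11,-1],[4.2,-7.3,5.7,0,0,-17,-1],[5.8,-10.2,5.7,0,0,-23,-1]]]' 10; python3 -m creep '[[[1.7,-3,0,0,0,-6,-1],[3.4,-6,0,0,0,-12,-1],[5.1,-9,0,0,0,-18,-1],[6.8,-12,0,0,0,-24,-1],[8.5,-15,0,0,0,-30,-1]]]'
```

```text
clock: 0.6
position: [0.2982, 0.4739, 0.3005]
ee_rot: [-1.222, -2.894, 0.001]
force: [-0.5, 0.6, 0.2]
width: 0.611
clock: 1.1
position: [0.3832, 0.3237, 0.3005]
ee_rot: [-1.93, -2.479, 0.001]
force: [1.0, -0.4, 0.4]
width: 0.18
```

```bash
python3 -m creep '[[[2.6,-4.5,0,0,0,-7,-1],[5.2,-9,0,0,0,-14,-1],[7.8,-13.6,0,0,0,-22,-1],[10.2,-18.2,0,0,0,-31,-1],[10.2,-18.2,0,0,0,-31,-1]]]'
cat > st.py <<'E'
from h import *
from scipy.spatial.transform import Rotation as Ro
s=arm.observe(); y=Ro.from_rotvec(s['ee_rot']).as_matrix()[:,1]
p=s['position']; print('t',s['clock'],'p',p.round(4),'jaw deg',np.degrees(np.arctan2(y[1],y[0])).round(1),'F',np.round(s['force'],1),'w',round(s['width'],3))
for c,pv in(('red',(.5772,.151)),('blue',(.5638,-.169))):
    d=p[:2]-pv; 
    for k,sg in (('red',1),('blue',-1)):
        if k==c:
            r=np.hypot(*d); print(c,'finger bears',np.degrees(np.arctan2(d[1],d[0])).round(1),'r',r.round(4),'lever angle if touching',(np.degrees(np.arctan2(d[1],d[0]))-sg*np.degrees(np.arcsin(min(1,.0205/r)))).round(1))
E
cat > look.py <<'E'
import sys; from h import *
import h
h.ROI['top']=(170,150,190,110);h.ROI['scene']=(230,125,150,115)
h.R['yellow']=[((22,140,70),(34,255,255))]; h.R['blue']=[((105,110,30),(125,255,255))]
for n in sys.argv[2:]:
    im=arm.get_image(n); sleeves(n,im); x,y,w,hh=h.ROI[n]
    cv2.imwrite(f'pics/{n}{sys.argv[1]}.png',cv2.resize(cv2.convertScaleAbs(im[y-20:y+hh+20,x-30:x+w+30,::-1],alpha=1.5),None,fx=3,fy=3))
E
python3 st.py; python3 look.py 1 top scene
```

```text
clock: 1.6
position: [0.4869, 0.1367, 0.301]
ee_rot: [2.529, 1.86, -0.0]
force: [0.4, -1.0, -0.1]
width: 0.009
t 1.6 p [0.4869 0.1367 0.301 ] jaw deg -17.3 F [ 0.4 -1.  -0.1] w 0.009
red finger bears -171.0 r 0.0914 lever angle if touching -184.0
blue finger bears 104.1 r 0.3152 lever angle if touching 107.8
top yellow n 201 px [242.7 181.4] xy [0.567  0.0708] dir deg 92.2 size [65. 17.]
top blue n 206 px [311.9 182.6] xy [ 0.5608 -0.0899] dir deg 91.7 size [65. 17.]
scene red n 130 px [325.8 149.1] xy [0.5053 0.1709] dir deg 163.3 size [23. 70.]
scene yellow n 149 px [318.6 178.1] xy [0.5676 0.0681] dir deg 92.9 size [24. 72.]
scene blue n 191 px [276.6 208.2] xy [ 0.5612 -0.0907] dir deg 92.2 size [24. 72.]
```

```bash
ls pics
```

```text
scene0.png
scene0z.png
scene1.png
top0.png
top0z.png
top1.png
```

View pics/scene1.png

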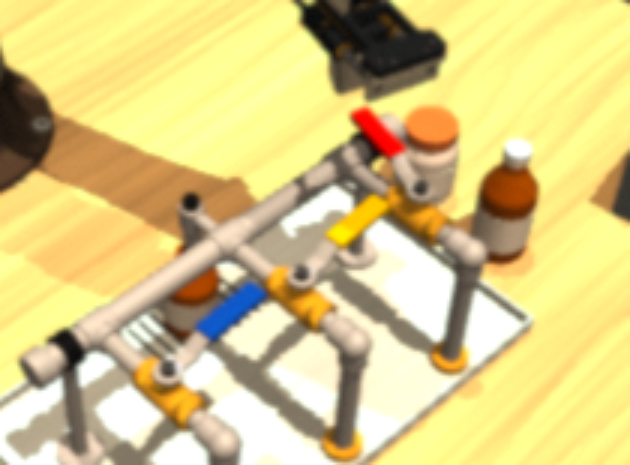

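View pics/top1.png

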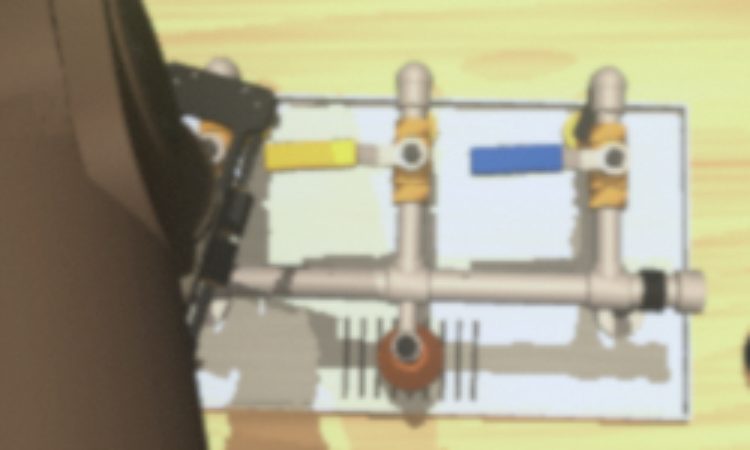

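```bash
cat >> h.py <<'E'
def proj(n,P):
    m=arm.camera_model(n); f=210/np.tan(np.radians(m['vfov']/2)); T=np.array(m['cam_to_world']); W=np.linalg.inv(T)
    K=np.array([[f,0,m['cx']],[0,f,m['cy']],[0,0,1]])
    return cv2.projectPoints(np.array(P,float).reshape(-1,1,3),cv2.Rodrigues(W[:3,:3])[0],W[:3,3],K,np.array([m['k1'],0,0,0.]))[0][:,0]
E
python3 - <<'E'
from h import *
p=arm.observe()['position']
q=proj('scene',[p+[0,0,-.017],p,p+[0,0,.045],[.5005,.1734,.2195]])
print(q, (q-[200,105])*3)
E
```

```text
[[315.45257078 133.9946518 ]
 [315.86335365 129.3553682 ]
 [316.98805186 116.62887413]
 [325.113229   147.90895288]] [[346.35771235  86.98395539]
 [347.59006096  73.0661046 ]
 [350.96415558  34.88662239]
 [375.33968701 128.72685865]]
```

The shut fingertips appear where the projection puts them, at zoom (346,87), on the inner side of the red sleeve at (377,132). About 19 mm of gap remains, so I descend.

```bash
python3 -m creep '[[[0,0,-2.5,0,0,0,-1],[0,0,-5,0,0,0,-1],[0,0,-7,0,0,0,-1],[0,0,-8.5,0,0,0,-1],[0,0,-8.5,0,0,0,-1]]]'; python3 st.py; python3 look.py 2 scene
python3 - <<'E'
import numpy as np
pv=np.array([.5772,.151]);u=lambda a:np.array([np.cos(np.radians(a)),np.sin(np.radians(a))])
for th in range(164,84,-6): print(th,((pv+.085*u(th)+.0205*u(th+90))*100).round(2))
E
```

```text
clock: 2.2
position: [0.4827, 0.1448, 0.2137]
ee_rot: [-2.513, -1.882, 0.006]
force: [-0.4, 0.2, 0.2]
width: 0.002
t 2.2 p [0.4827 0.1448 0.2137] jaw deg -16.3 F [-0.4  0.2  0.2] w 0.002
red finger bears -176.2 r 0.0947 lever angle if touching -188.7
blue finger bears 104.5 r 0.3241 lever angle if touching 108.1
scene yellow n 154 px [318.6 178.1] xy [0.5677 0.068 ] dir deg 93.1 size [24. 72.]
scene blue n 190 px [276.5 208.2] xy [ 0.561 -0.091] dir deg 93.3 size [24. 72.]
164 [48.98 15.47]
158 [49.07 16.38]
152 [49.25 17.28]
146 [49.53 18.15]
140 [49.89 18.99]
134 [50.34 19.79]
128 [50.87 20.54]
122 [51.48 21.22]
116 [52.15 21.84]
110 [52.89 22.39]
104 [53.67 22.85]
98 [54.51 23.23]
92 [55.37 23.52]
86 [56.27 23.72]
```

View pics/scene2.png

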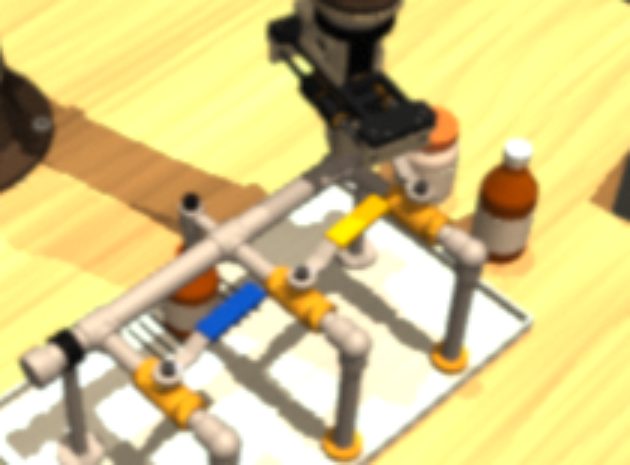

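```bash
python3 -m creep '[[[0.4,0.5,0,0,0,0,-1],[0.65,0.9,0,0,0,0,-1],[0.75,1.4,0,0,0,-3,-1],[0.8,1.9,0,0,0,-6,-1],[0.89,2.35,0,0,0,-9,-1]]]'; python3 st.py
```

```text
clock: 2.75
position: [0.4937, 0.1663, 0.2164]
ee_rot: [2.659, 1.672, -0.001]
force: [-2.9, -4.5, 3.7]
width: 0.006
t 2.75 p [0.4937 0.1663 0.2164] jaw deg -25.7 F [-2.9 -4.5  3.7] w 0.006
red finger bears 169.6 r 0.0849 lever angle if touching 155.7
blue finger bears 101.8 r 0.3425 lever angle if touching 105.2
```

```bash
python3 -m creep '[[[0.1,0.45,0,0,0,-3,-1],[0.36,1.3,0,0,0,-9,-1],[0.74,2.15,0,0,0,-15,-1],[1.2,2.95,0,0,0,-21,-1],[1.7,3.7,0,0,0,-27,-1]]]'; python3 st.py; python3 look.py 3 scene
```

```text
clock: 3.25
position: [0.5101, 0.2033, 0.2162]
ee_rot: [2.977, 1.001, -0.003]
force: [-5.2, -7.0, 4.2]
width: 0.005
t 3.25 p [0.5101 0.2033 0.2162] jaw deg -52.8 F [-5.2 -7.   4.2] w 0.005
red finger bears 142.1 r 0.085 lever angle if touching 128.1
blue finger bears 98.2 r 0.3761 lever angle if touching 101.3
scene red n 9 px [341.6 154.2] xy [0.5518 0.187 ] dir deg -143.4 size [18.  4.]
scene yellow n 178 px [319.1 177.6] xy [0.5675 0.0704] dir deg 93.4 size [28. 74.]
scene blue n 188 px [276.5 208.2] xy [ 0.5611 -0.0911] dir deg 93.0 size [23. 72.]
```

View pics/scene3.png

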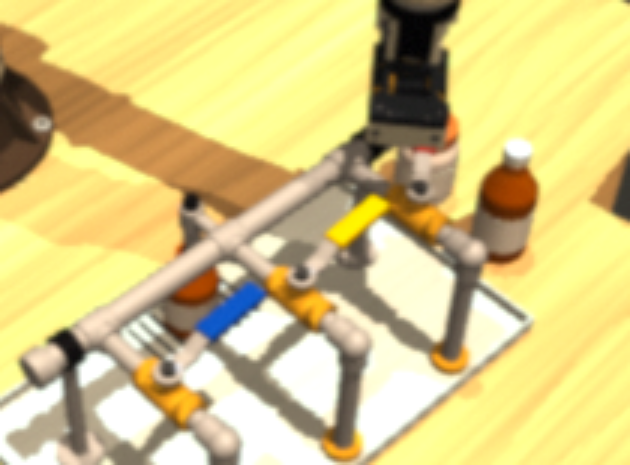

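```bash
python3 -m creep '[[[0.6,0.7,0,0,0,-6,-1],[1.3,1.3,0,0,0,-12,-1],[2,1.85,0,0,0,-18,-1],[2.7,2.25,0,0,0,-23,-1],[3.3,2.55,0,0,0,-28,-1]]]'; python3 st.py; python3 look.py 4 top
```

```text
clock: 3.8
position: [0.5427, 0.2288, 0.2159]
ee_rot: [3.13, 0.253, -0.005]
force: [-7.0, -6.0, 4.3]
width: 0.002
t 3.8 p [0.5427 0.2288 0.2159] jaw deg -80.7 F [-7.  -6.   4.3] w 0.002
red finger bears 113.9 r 0.0851 lever angle if touching 100.0
blue finger bears 93.0 r 0.3984 lever angle if touching 96.0
top red n 51 px [186.  181.1] xy [0.5702 0.203 ] dir deg -157.1 size [17. 16.]
top yellow n 180 px [242.4 181.3] xy [0.5672 0.0716] dir deg 92.5 size [15. 63.]
top blue n 207 px [311.9 182.6] xy [ 0.5608 -0.0899] dir deg 91.7 size [65. 17.]
```

View pics/top4.png

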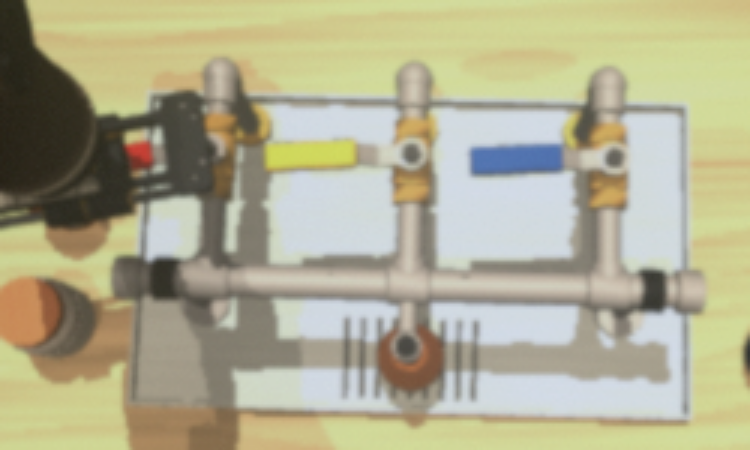

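```bash
python3 -m creep '[[[0.3,0.1,0,0,0,-2,-1],[0.55,0.2,0,0,0,-4,-1],[0.85,0.3,0,0,0,-6,-1],[1.05,0.35,0,0,0,-7.5,-1],[1.15,0.4,0,0,0,-8,-1]]]'; python3 st.py; python3 look.py 5 top scene
```

```text
clock: 4.35
position: [0.554, 0.2331, 0.2158]
ee_rot: [3.141, 0.039, -0.005]
force: [-5.9, -4.0, 3.1]
width: 0.01
t 4.35 p [0.554  0.2331 0.2158] jaw deg -88.6 F [-5.9 -4.   3.1] w 0.01
red finger bears 105.8 r 0.0853 lever angle if touching 91.9
blue finger bears 91.4 r 0.4022 lever angle if touching 94.3
top red n 55 px [185.5 177.8] xy [0.5782 0.2041] dir deg 60.3 size [19. 14.]
top yellow n 184 px [242.5 181.3] xy [0.5672 0.0712] dir deg 92.1 size [16. 65.]
top blue n 207 px [311.9 182.6] xy [ 0.5608 -0.0899] dir deg 91.7 size [65. 17.]
scene red n 121 px [356.8 152.4] xy [0.5783 0.2251] dir deg 87.9 size [68. 22.]
scene yellow n 178 px [319.1 177.6] xy [0.5672 0.0705] dir deg 92.6 size [27. 74.]
scene blue n 186 px [276.4 208.3] xy [ 0.5613 -0.0915] dir deg 92.5 size [23. 71.]
```

View pics/top5.png

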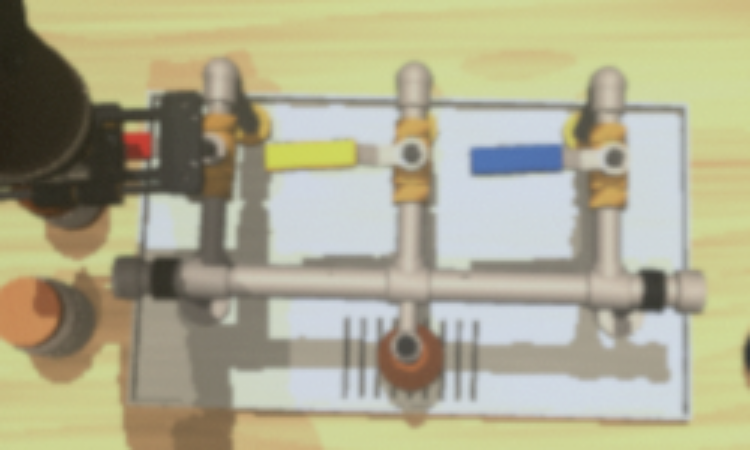

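View pics/scene5.png

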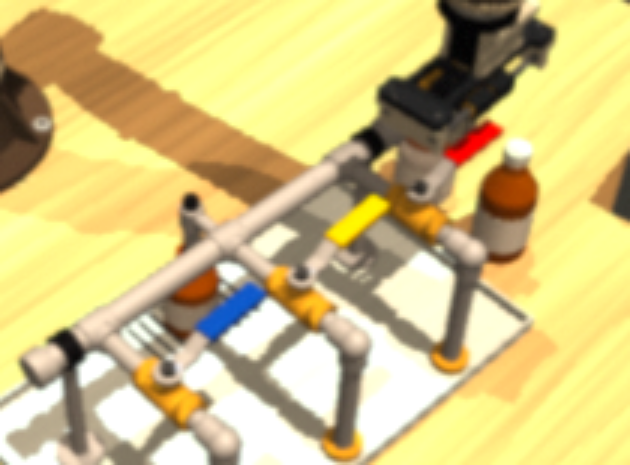

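```bash
python3 -m creep '[[[0.1,0,0,0,0,-1,-1],[0.2,0.05,0,0,0,-1.5,-1],[0.25,0.05,0,0,0,-2,-1]]]'; python3 st.py
```

```text
clock: 4.75
position: [0.5564, 0.2337, 0.2158]
ee_rot: [3.141, -0.015, -0.005]
force: [-6.3, -2.9, 1.4]
width: 0.004
t 4.75 p [0.5564 0.2337 0.2158] jaw deg -90.5 F [-6.3 -2.9  1.4] w 0.004
red finger bears 104.1 r 0.0853 lever angle if touching 90.2
blue finger bears 91.1 r 0.4028 lever angle if touching 94.0
```

```bash
python3 -m creep '[[[0.1,0,0,0,0,-0.5,-1],[0.2,0,0,0,0,-1,-1]]]'; python3 -m creep '[[[-0.5,-0.3,0,0,0,0,-1],[-1.2,-0.3,0,0,0,0,-1],[-2.5,-0.3,0,0,0,0,-1],[-2.5,-0.3,4,0,0,0,-1],[-2.5,-0.3,8.5,0,0,0,-1]]]'; python3 st.py; python3 look.py 6 scene top
```

```text
clock: 4.95
position: [0.5574, 0.2339, 0.2158]
ee_rot: [3.141, -0.042, -0.008]
force: [-13.4, -2.4, 8.4]
width: 0.006
clock: 5.45
position: [0.5326, 0.2309, 0.3006]
ee_rot: [3.14, -0.041, -0.005]
force: [0.7, 1.1, 1.1]
width: 0.004
t 5.45 p [0.5326 0.2309 0.3006] jaw deg -91.5 F [0.7 1.1 1.1] w 0.004
red finger bears 119.1 r 0.0915 lever angle if touching 106.2
blue finger bears 94.5 r 0.4011 lever angle if touching 97.4
scene red n 121 px [357.3 152.9] xy [0.5809 0.2242] dir deg 84.8 size [71. 25.]
scene yellow n 176 px [319.1 177.6] xy [0.5672 0.0706] dir deg 93.3 size [74. 27.]
scene blue n 186 px [276.4 208.3] xy [ 0.5613 -0.0915] dir deg 92.5 size [23. 71.]
top red n 16 px [180.5 177.5] xy [0.5792 0.2159] dir deg -178.5 size [17.  2.]
top yellow n 178 px [242.4 181.2] xy [0.5673 0.0715] dir deg 92.4 size [15. 63.]
top blue n 206 px [311.9 182.6] xy [ 0.5609 -0.0898] dir deg 91.8 size [65. 17.]
```

View pics/scene6.png

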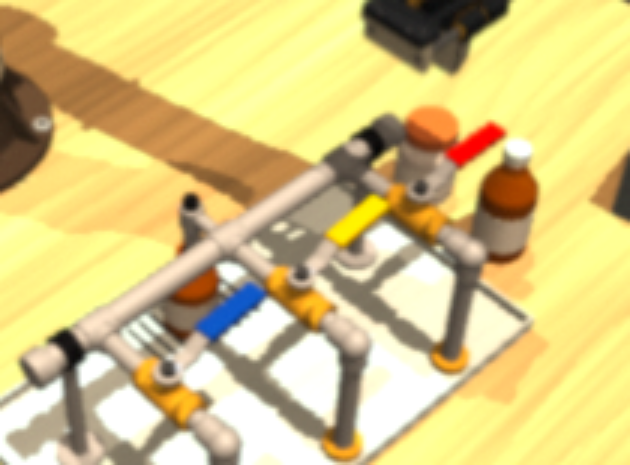

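Red met its stop (the force rose from 7 to 13 N), and its sleeve now lies along +y, with yellow and blue unmoved. Next is the far side of the blue lever.

```bash
python3 -m creep '[[[0.8,-3,0,0,0,0.5,-1],[1.6,-7,0,0,0,1,-1],[2.4,-11,0,0,0,1.5,-1],[3.2,-15,0,0,0,2,-1],[4,-19,0,0,0,2.5,-1]]]'; python3 -m creep '[[[0.8,-4,0,0,0,0.5,-1],[1.6,-8,0,0,0,1,-1],[2.6,-11,0,0,0,1,-1],[2.6,-12.2,0,0,0,1,-1],[2.6,-12.2,0,0,0,1,-1]]]'; python3 st.py; python3 look.py 7 scene top;python3 - <<'E'
import numpy as np
pv=np.array([.5638,-.169]);u=lambda a:np.array([np.cos(np.radians(a)),np.sin(np.radians(a))])
for th in range(92,182,6): print(th,((pv+.085*u(th)+.0205*u(th-90))*100).round(2))
E
```

```text
clock: 6.05
position: [0.5743, 0.0398, 0.3008]
ee_rot: [-3.141, -0.028, -0.001]
force: [1.3, -0.8, 0.5]
width: 0.001
clock: 6.55
position: [0.6001, -0.083, 0.3008]
ee_rot: [3.141, 0.048, 0.0]
force: [-0.5, 0.1, 0.2]
width: 0.003
t 6.55 p [ 0.6001 -0.083   0.3008] jaw deg -88.2 F [-0.5  0.1  0.2] w 0.003
red finger bears -84.4 r 0.2351 lever angle if touching -89.4
blue finger bears 67.1 r 0.0933 lever angle if touching 79.8
scene red n 120 px [357.4 152.9] xy [0.5811 0.2246] dir deg 85.1 size [69. 24.]
scene yellow n 175 px [318.9 177.7] xy [0.5673 0.0697] dir deg 92.0 size [25. 74.]
scene blue n 129 px [276. 209.] xy [ 0.5622 -0.0939] dir deg 89.8 size [21. 68.]
top red n 79 px [184.4 177.5] xy [0.5791 0.2067] dir deg 88.3 size [22. 17.]
top yellow n 25 px [230.4 181.6] xy [0.567  0.0995] dir deg 165.1 size [ 9. 17.]
92 [58.13 -8.33]
98 [57.23 -8.2 ]
104 [56.31 -8.16]
110 [55.4  -8.21]
116 [54.5  -8.36]
122 [53.61 -8.61]
128 [52.76 -8.94]
134 [51.95 -9.36]
140 [51.19 -9.87]
146 [ 50.48 -10.45]
152 [ 49.84 -11.1 ]
158 [ 49.27 -11.82]
164 [ 48.77 -12.59]
170 [ 48.37 -13.41]
176 [ 48.04 -14.26]
```

View pics/scene7.png

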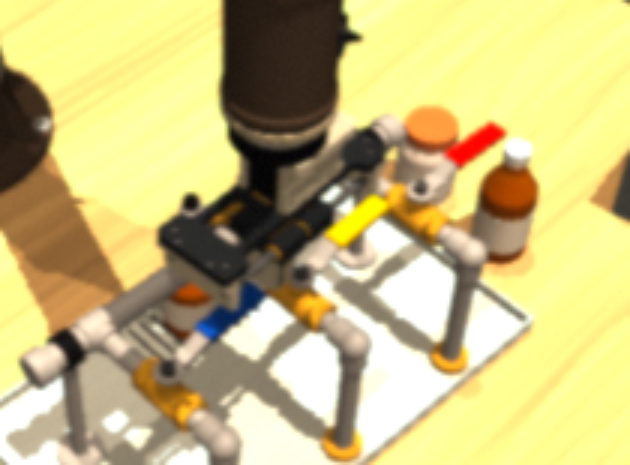

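View pics/top7.png

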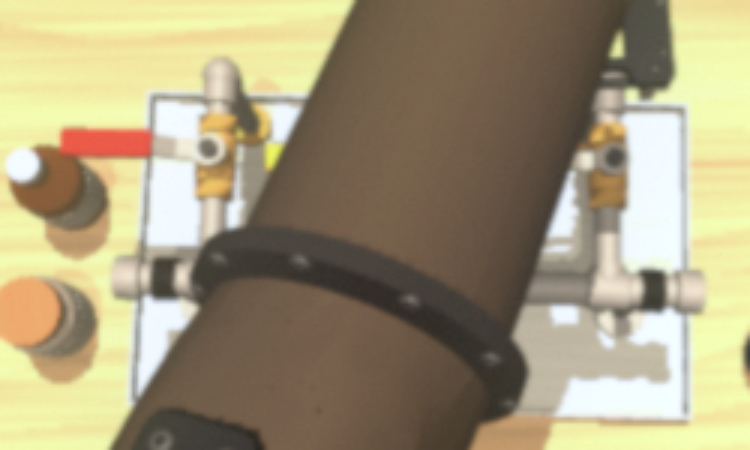

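```bash
python3 -m creep '[[[0,0,-2.5,0,0,0,-1],[0,0,-5,0,0,0,-1],[0,0,-7,0,0,0,-1],[0,0,-8.5,0,0,0,-1],[0,0,-8.5,0,0,0,-1]]]'; python3 st.py; python3 look.py 8 scene
```

```text
clock: 7.15
position: [0.5997, -0.0791, 0.2138]
ee_rot: [-3.14, -0.057, 0.005]
force: [-0.8, 0.7, 0.4]
width: 0.002
t 7.15 p [ 0.5997 -0.0791  0.2138] jaw deg -87.9 F [-0.8  0.7  0.4] w 0.002
red finger bears -84.4 r 0.2312 lever angle if touching -89.5
blue finger bears 68.2 r 0.0968 lever angle if touching 80.4
scene red n 120 px [357.3 152.9] xy [0.5808 0.2241] dir deg 84.6 size [68. 25.]
scene yellow n 63 px [324.3 173.1] xy [0.566  0.0937] dir deg 117.2 size [24. 27.]
scene blue n 22 px [276.7 207.4] xy [ 0.5594 -0.0888] dir deg 159.9 size [10. 20.]
```

View pics/scene8.png

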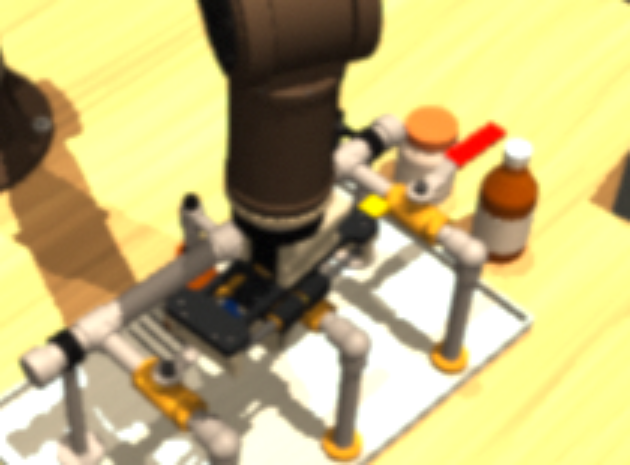

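```bash
python3 -m creep '[[[-0.8,-0.3,0,0,0,0,-1],[-1.5,-0.4,0,0,0,0,-1],[-2,-0.4,0,0,0,2,-1],[-2.5,-0.3,0,0,0,5,-1],[-3,-0.25,0,0,0,8,-1]]]'; python3 st.py
```

```text
clock: 7.7
position: [0.5719, -0.0842, 0.2168]
ee_rot: [3.128, 0.278, 0.006]
force: [6.3, -0.3, -2.0]
width: 0.008
t 7.7 p [ 0.5719 -0.0842  0.2168] jaw deg -79.9 F [ 6.3 -0.3 -2. ] w 0.008
red finger bears -91.3 r 0.2352 lever angle if touching -96.3
blue finger bears 84.6 r 0.0852 lever angle if touching 98.5
```

```bash
python3 -m creep '[[[-0.9,0.2,0,0,0,4,-1],[-1.8,0.2,0,0,0,10,-1],[-2.7,0.05,0,0,0,16,-1],[-3.6,-0.2,0,0,0,22,-1],[-4.4,-0.5,0,0,0,28,-1]]]'; python3 st.py; python3 look.py 9 scene
```

```text
clock: 8.2
position: [0.5283, -0.0887, 0.2171]
ee_rot: [2.966, 1.03, 0.008]
force: [7.4, 0.3, -1.0]
width: 0.006
t 8.2 p [ 0.5283 -0.0887  0.2171] jaw deg -51.7 F [ 7.4  0.3 -1. ] w 0.006
red finger bears -101.5 r 0.2446 lever angle if touching -106.3
blue finger bears 113.8 r 0.0878 lever angle if touching 127.3
scene red n 121 px [357.4 152.9] xy [0.581  0.2244] dir deg 84.8 size [69. 25.]
scene yellow n 172 px [319.2 177.6] xy [0.5675 0.0706] dir deg 93.5 size [25. 73.]
```

View pics/scene9.png

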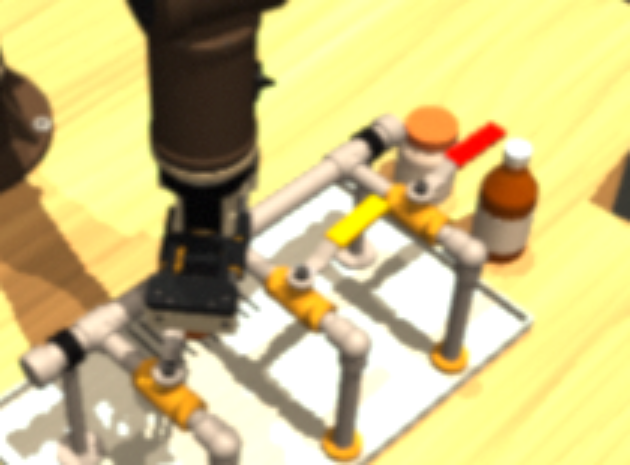

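```bash
python3 -m creep '[[[-0.9,-0.5,0,0,0,6,-1],[-1.65,-1,0,0,0,12,-1],[-2.35,-1.6,0,0,0,18,-1],[-3,-2.25,0,0,0,24,-1],[-3.55,-2.95,0,0,0,30,-1]]]'; python3 st.py; python3 look.py 10 scene
```

```text
clock: 8.75
position: [0.4928, -0.1167, 0.217]
ee_rot: [2.599, 1.763, 0.007]
force: [5.5, 6.3, 1.0]
width: 0.008
t 8.75 p [ 0.4928 -0.1167  0.217 ] jaw deg -21.7 F [5.5 6.3 1. ] w 0.008
red finger bears -107.5 r 0.2807 lever angle if touching -111.7
blue finger bears 143.6 r 0.0882 lever angle if touching 157.1
scene red n 119 px [357.3 152.9] xy [0.5808 0.2244] dir deg 84.5 size [67. 25.]
scene yellow n 173 px [319.1 177.6] xy [0.5674 0.0704] dir deg 93.2 size [25. 74.]
scene blue n 104 px [243.9 204.7] xy [ 0.492  -0.1428] dir deg 156.8 size [17. 67.]
```

View pics/scene10.png

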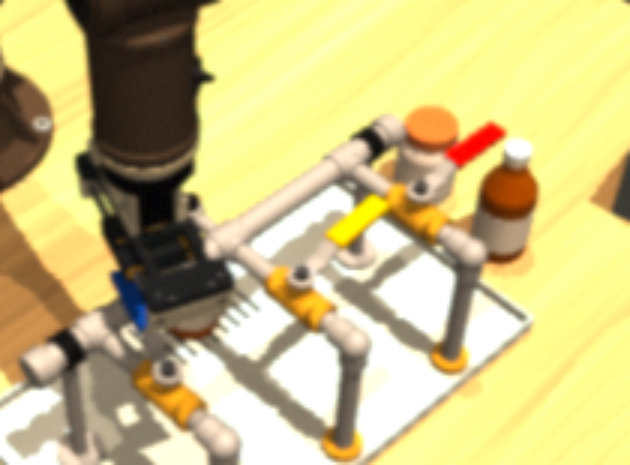

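```bash
python3 -m creep '[[[-0.3,-0.5,0,0,0,4,-1],[-0.5,-1,0,0,0,7.5,-1],[-0.8,-1.5,0,0,0,11,-1],[-0.95,-1.8,0,0,0,13,-1],[-1.05,-2,0,0,0,15,-1]]]'; python3 st.py; python3 look.py 11 scene
```

```text
clock: 9.3
position: [0.482, -0.137, 0.2167]
ee_rot: [2.351, 2.083, 0.006]
force: [4.6, 6.9, 0.8]
width: 0.003
t 9.3 p [ 0.482  -0.137   0.2167] jaw deg -6.9 F [4.6 6.9 0.8] w 0.003
red finger bears -108.3 r 0.3033 lever angle if touching -112.2
blue finger bears 158.6 r 0.0878 lever angle if touching 172.1
scene red n 119 px [357.5 152.9] xy [0.581  0.2248] dir deg 84.6 size [69. 24.]
scene yellow n 172 px [319.2 177.7] xy [0.5676 0.0705] dir deg 92.8 size [26. 73.]
scene blue n 156 px [237.8 207.8] xy [ 0.4886 -0.1612] dir deg 169.9 size [22. 67.]
```

```bash
python3 -m creep '[[[-0.05,-0.2,0,0,0,1.5,-1],[-0.1,-0.35,0,0,0,2.5,-1],[-0.15,-0.5,0,0,0,3.5,-1]]]'; python3 st.py
```

```text
clock: 9.65
position: [0.4805, -0.1414, 0.2167]
ee_rot: [2.287, 2.154, 0.006]
force: [3.6, 12.1, 2.7]
width: 0.004
t 9.65 p [ 0.4805 -0.1414  0.2167] jaw deg -3.4 F [ 3.6 12.1  2.7] w 0.004
red finger bears -108.3 r 0.308 lever angle if touching -112.1
blue finger bears 161.7 r 0.0878 lever angle if touching 175.2
```

The force rose to 12 N, so the lever is on its stop. I back off, go up and move clear.

```bash
python3 -m creep '[[[0,0.6,0,0,0,0,-1],[0,1.6,0,0,0,0,-1],[0,2.2,0.5,0,0,0,-1],[0,2.2,5,0,0,0,-1],[0,2.2,9.5,0,0,0,-1]]]'; python3 -m creep '[[[-2,3,1,0,0,0,-1],[-4,7,2,0,0,0,-1],[-6,11,2,0,0,0,-1],[-8,15,2,0,0,0,-1],[-10,19,2,0,0,0,-1]]]';python3 -m creep '[[[-2,4,0,0,0,0,-1],[-4,8,0,0,0,0,-1],[-6,12,0,0,0,0,-1],[-7,16,0,0,0,0,-1],[-8,20,0,0,0,0,-1]]]'; python3 -m creep '[[[0,0,0,0,0,0,-1],[0,0,0,0,0,0,-1]]]'; python3 st.py; python3 look.py 12 scene top
```

```text
clock: 10.15
position: [0.4782, -0.1207, 0.3115]
ee_rot: [-2.288, -2.15, 0.004]
force: [1.5, -0.3, -0.4]
width: 0.007
clock: 10.65
position: [0.3779, 0.07, 0.3313]
ee_rot: [2.289, 2.15, 0.001]
force: [1.9, 1.0, 0.5]
width: 0.006
clock: 11.15
position: [0.298, 0.27, 0.3313]
ee_rot: [2.289, 2.151, 0.002]
force: [1.7, -0.3, 0.3]
width: 0.004
clock: 11.35
position: [0.2988, 0.2689, 0.3307]
ee_rot: [2.287, 2.153, -0.001]
force: [-0.1, 0.0, -0.4]
width: 0.003
t 11.35 p [0.2988 0.2689 0.3307] jaw deg -3.5 F [-0.1  0.  -0.4] w 0.003
red finger bears 157.0 r 0.3023 lever angle if touching 153.2
blue finger bears 121.2 r 0.5119 lever angle if touching 123.5
scene red n 121 px [357.4 152.9] xy [0.5809 0.2244] dir deg 84.4 size [70. 25.]
scene yellow n 174 px [318.9 177.7] xy [0.5672 0.0698] dir deg 91.9 size [25. 74.]
scene blue n 150 px [237.  209.5] xy [ 0.4912 -0.1664] dir deg 173.1 size [24. 65.]
top red n 79 px [184.4 177.5] xy [0.5791 0.2067] dir deg 88.3 size [22. 17.]
top yellow n 177 px [242.4 181.2] xy [0.5673 0.0714] dir deg 92.3 size [15. 63.]
top blue n 235 px [344.6 214.8] xy [ 0.4838 -0.1624] dir deg 177.1 size [18. 67.]
```

View pics/top12.png

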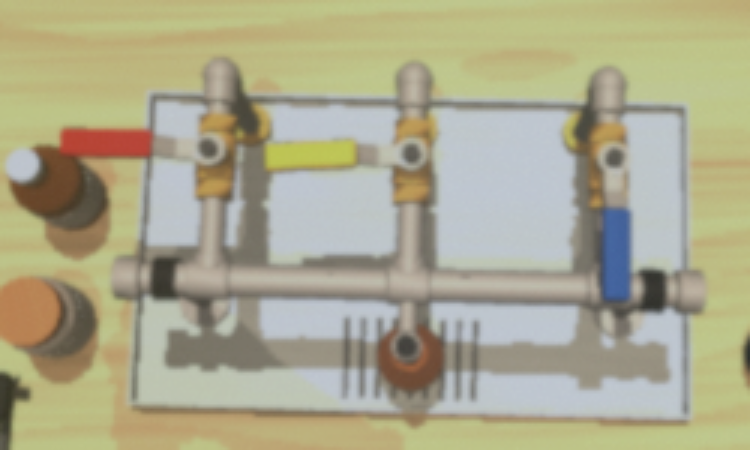

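View pics/scene12.png

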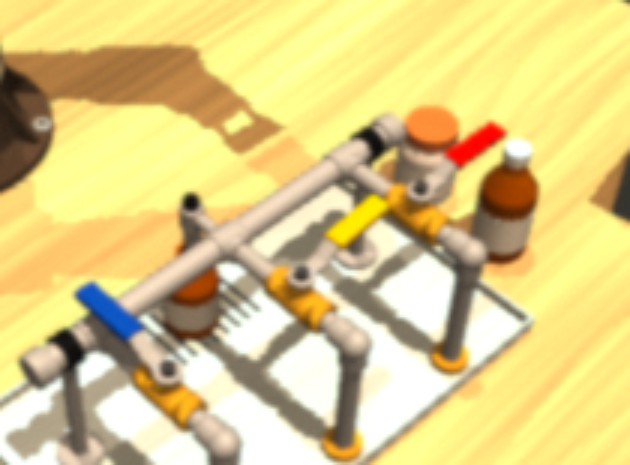

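The top view shows red square to its pipe at (107,143), blue in line with its pipe at (617,255), and yellow and the containers unmoved. The arm is clear, so I hand in.

```bash
python3 -c "
from cell import arm
print(arm.sign_off())"
```

```text
the job is handed in; nothing more can be done
None
```

I pushed the red lever round with the shut fingers until it met its stop, and only then pushed the blue lever fully open. I then backed the arm clear and handed the job in at about 11.5 s.

- **Forces:** the wrist readings at the end of each move rose from about 7 N to 13–16 N at the two stops. The limit is 40 N, though force between readings was not logged.
- **Red:** the top view puts the lever at 88.3°, against about 87.6° for fully shut.
- **Blue:** the top view puts it at 177.1°, against about 177.6° for fully open. The scene camera read 173°, and it also read red about 4° low, so I took that as a bias of that view. Even at 173° blue would be within tolerance.
- **Yellow:** its reading stayed at 92° throughout. That is about 0.08 rad off the stop, as it was at the start, and within the 0.2 rad allowed.
- **Bottles, jar and tin:** the two bottles and the jar in the last pictures look unmoved. The arm never went near the tin, but it lay outside those pictures except for its edge. I did not measure the positions of any of them.

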